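Heft the stock cartons, shelve the two full ones

TASK

Four look-alike cartons of shoe fittings stand about the bench: two are full of steel parts and two are nearly empty. Find the two full ones by their weight and set them gently upright on the narrow wooden ledge, next to the little tin that stands there; the two nearly empty ones must end up standing upright on the bench. Do not disturb the tin, bottle, jar or rubber block.

Things in the scene. Friction and masses are not known exactly. Their poses are not given: they have to be found in the camera images.
- carton_a: closed cardboard carton, paper tape over its top; 70 mm (own x) x 50 mm (own y) x 70 mm tall; origin at the centre of its underside, z up; starts upright on the bench, any yaw. The four look the same: two are full (0.50 to 0.64 kg in all), two nearly empty (0.16 to 0.18 kg), changing every time; only weight tells. Contents do not shift; centre of mass central. Grip it across 50 or 70 mm.
- carton_b: closed cardboard carton, paper tape over its top; 70 mm (own x) x 50 mm (own y) x 70 mm tall; origin at the centre of its underside, z up; starts upright on the bench, any yaw. The four look the same: two are full (0.50 to 0.64 kg in all), two nearly empty (0.16 to 0.18 kg), changing every time; only weight tells. Contents do not shift; centre of mass central. Grip it across 50 or 70 mm.
- carton_c: closed cardboard carton, paper tape over its top; 70 mm (own x) x 50 mm (own y) x 70 mm tall; origin at the centre of its underside, z up; starts upright on the bench, any yaw. The four look the same: two are full (0.50 to 0.64 kg in all), two nearly empty (0.16 to 0.18 kg), changing every time; only weight tells. Contents do not shift; centre of mass central. Grip it across 50 or 70 mm.
- carton_d: closed cardboard carton, paper tape over its top; 70 mm (own x) x 50 mm (own y) x 70 mm tall; origin at the centre of its underside, z up; starts upright on the bench, any yaw. The four look the same: two are full (0.50 to 0.64 kg in all), two nearly empty (0.16 to 0.18 kg), changing every time; only weight tells. Contents do not shift; centre of mass central. Grip it across 50 or 70 mm.
- ledge: fixed narrow board, 40 mm deep (own x), 340 mm long (own y), 18 mm thick, top 100 mm above the bench, on two legs (own y +-140 mm); no lip, nothing above. Origin on the bench under its middle. Cartons overhang it front and back. Two fit, 70 mm sides along it: one each side of the tin if the tin is within 50 mm of the middle, else both on the freer side.
- tin: small steel tin, 36 mm across, 50 mm tall, standing loose on the ledge's centre line, up to 130 mm from its middle along the board; origin at the centre of its underside. Leave it.
- bottle: closed white plastic bottle, 54 mm across, 140 mm tall, standing loose on the bench among the cartons; origin at the centre of its underside. Leave it.
- jar: amber jar with a steel lid, 64 mm across, 70 mm tall, standing loose on the bench among the cartons; origin at the centre of its underside. Leave it.
- block: dark hard-rubber sanding block, 85 mm (own x) x 50 mm (own y) x 30 mm tall, lying loose on the bench among the cartons; origin at the centre of its underside. Leave it.
Mind the look-alikes: they are no part of the job. Leave any green or purple look-alike of the carton_a alone.

How it is judged (in metres and radians):
On the way:
1. a full carton stands on the ledge (((contact force between carton_a and ledge above 3.5 N and height (world z) of carton_a between 0.09 and 0.11 m and angle between carton_a's own z axis and vertical below 0.1 rad and linear speed of carton_a below 0.02 m/s) or (contact force between carton_b and ledge above 3.5 N and height (world z) of carton_b between 0.09 and 0.11 m and angle between carton_b's own z axis and vertical below 0.1 rad and linear speed of carton_b below 0.02 m/s) or (contact force between carton_c and ledge above 3.5 N and height (world z) of carton_c between 0.09 and 0.11 m and angle between carton_c's own z axis and vertical below 0.1 rad and linear speed of carton_c below 0.02 m/s) or (contact force between carton_d and ledge above 3.5 N and height (world z) of carton_d between 0.09 and 0.11 m and angle between carton_d's own z axis and vertical below 0.1 rad and linear speed of carton_d below 0.02 m/s))), for 0.2 s.
At the end, for the whole second after the job is handed in: Both full cartons stand at rest on the ledge, upright within 0.1 rad, undersides 90 to 110 mm above the bench, each bearing on the ledge with more than 3.5 N; the two nearly empty cartons stand at rest on the bench, upright within 0.1 rad, undersides below 10 mm (((contact force between each of carton_a, carton_b and ledge above 3.5 N and height (world z) of carton_a between 0.09 and 0.11 m and angle between each of carton_a, carton_b, carton_c, carton_d's own z axis and vertical below 0.1 rad and linear speed of each of carton_a, carton_b, carton_c, carton_d below 0.02 m/s and height (world z) of carton_b between 0.09 and 0.11 m and height (world z) of each of carton_c, carton_d below 0.01 m) or (contact force between each of carton_a, carton_c and ledge above 3.5 N and height (world z) of carton_a between 0.09 and 0.11 m and angle between each of carton_a, carton_b, carton_c, carton_d's own z axis and vertical below 0.1 rad and linear speed of each of carton_a, carton_b, carton_c, carton_d below 0.02 m/s and height (world z) of each of carton_b, carton_d below 0.01 m and height (world z) of carton_c between 0.09 and 0.11 m) or (contact force between each of carton_a, carton_d and ledge above 3.5 N and height (world z) of carton_a between 0.09 and 0.11 m and angle between each of carton_a, carton_b, carton_c, carton_d's own z axis and vertical below 0.1 rad and linear speed of each of carton_a, carton_b, carton_c, carton_d below 0.02 m/s and height (world z) of each of carton_b, carton_c below 0.01 m and height (world z) of carton_d between 0.09 and 0.11 m) or (height (world z) of each of carton_a, carton_d below 0.01 m and angle between each of carton_a, carton_b, carton_c, carton_d's own z axis and vertical below 0.1 rad and linear speed of each of carton_a, carton_b, carton_c, carton_d below 0.02 m/s and contact force between each of carton_b, carton_c and ledge above 3.5 N and height (world z) of carton_b between 0.09 and 0.11 m and height (world z) of carton_c between 0.09 and 0.11 m) or (height (world z) of each of carton_a, carton_c below 0.01 m and angle between each of carton_a, carton_b, carton_c, carton_d's own z axis and vertical below 0.1 rad and linear speed of each of carton_a, carton_b, carton_c, carton_d below 0.02 m/s and contact force between each of carton_b, carton_d and ledge above 3.5 N and height (world z) of carton_b between 0.09 and 0.11 m and height (world z) of carton_d between 0.09 and 0.11 m) or (height (world z) of each of carton_a, carton_b below 0.01 m and angle between each of carton_a, carton_b, carton_c, carton_d's own z axis and vertical below 0.1 rad and linear speed of each of carton_a, carton_b, carton_c, carton_d below 0.02 m/s and contact force between each of carton_c, carton_d and ledge above 3.5 N and height (world z) of carton_c between 0.09 and 0.11 m and height (world z) of carton_d between 0.09 and 0.11 m))); the robot touches nothing.
It fails at once if the tin is moved by more than 30 mm (distance of tin from where it was at the start of the episode above 0.03 m).
It fails at once if the bottle is moved by more than 30 mm (distance of bottle from where it was at the start of the episode above 0.03 m).
It fails at once if the jar is moved by more than 30 mm (distance of jar from where it was at the start of the episode above 0.03 m).
It fails at once if the block is moved by more than 30 mm (distance of block from where it was at the start of the episode above 0.03 m).
It fails at once if a carton is dropped or rammed onto the ledge (over 0.4 m/s within 35 mm above the board) ((linear speed of carton_a above 0.4 m/s and height (world z) of carton_a between 0.095 and 0.135 m and x of carton_a in the frame of ledge between -0.045 and 0.045 m and y of carton_a in the frame of ledge between -0.19 and 0.19 m) or (linear speed of carton_b above 0.4 m/s and height (world z) of carton_b between 0.095 and 0.135 m and x of carton_b in the frame of ledge between -0.045 and 0.045 m and y of carton_b in the frame of ledge between -0.19 and 0.19 m) or (linear speed of carton_c above 0.4 m/s and height (world z) of carton_c between 0.095 and 0.135 m and x of carton_c in the frame of ledge between -0.045 and 0.045 m and y of carton_c in the frame of ledge between -0.19 and 0.19 m) or (linear speed of carton_d above 0.4 m/s and height (world z) of carton_d between 0.095 and 0.135 m and x of carton_d in the frame of ledge between -0.045 and 0.045 m and y of carton_d in the frame of ledge between -0.19 and 0.19 m)).
It also fails if it takes over 72 s, if anything falls off the work surface, if the arm or the gripper's body presses on something with over 40 N, if the wrist force passes 120 N, or if a joint passes its speed limit or range.

ROBOT

A 6-joint arm with a two-finger parallel gripper is mounted at the origin on the work surface. World frame = base frame: x ahead of the robot, y to its left, z up, the work surface at z = 0. Lengths are in mm, angles in degrees, forces in N, time in s.
With the tool pointing down it reaches from about 350 to 850 mm from the base axis. Payload 8.1 kg.
Tool frame: the origin (TCP) lies on the centre line of the jaws, within the pads' length; the fingertips stand 19 mm ahead of it and the grasp point (between the pads) is the TCP (r.tip_reach is the z of the fingertips in the tool frame, in mm); z points along the fingers, y is the line along which they close (so a half turn about z gives the same grasp; the last joint's range is limited). The gripper opens to 85 mm and grips with 20 to 120 N. Pads are 22 mm wide; open, the fingers measure 114 mm over their backs; the gripper's body (76 mm by 85 mm) begins 54 mm behind the grasp point. The pads swing forward as they close: fully open they stand 13 mm farther back than shut.
Start: joints at [65.638, 7.471, 85.268, -0, 87.261, -4.893], TCP at [199.958, 565.705, 250.292] pointing down, gripper open.
Joint ranges: [-169.43, 169.43], [-51.17, 129.36], [1.28, 143.12], [-76.62, 256.62], [0, 156.53], [-152.29, 152.29]. Speed limits (degrees/s): [136.94, 136.94, 159.86, 180, 180, 180].

INTERFACE

Orientations are given as [roll, pitch, yaw] about the fixed x, y, z axes, in that order (R = Rz(yaw) Ry(pitch) Rx(roll)).
In Python, from bench import r gives the robot as it stands. The module is installed in compiled form; this text tells all that it offers.
- The arm moves only by the shell command python3 -m handwheel 'ROWS' [FORCE]. ROWS is JSON, a list of rows, each a list of 7 numbers: the shift along the tool's x, y, z in m, then the turn, a rotation vector about the tool's x, y, z in degrees, then the finger opening in m, from 0 to 0.0854. In form: [[tx, ty, tz, ax, ay, az, claw], ...]. A call has 1 to 8 rows; each row shifts and turns the commanded pose from where the row before left it, along the tool's axes as they then stand; what a row does not reach is not made up. A row lasts 1/12 s, in which the tool goes at most 41.7 mm and 7.16 degrees, less where a joint would pass 70% of its speed; a pose out of reach is approached as far as the arm can. A call with a gripper value outside its range is refused whole. The fingers move at their own pace and stop on an object; FORCE is the grip in N (left out, the last holds). Time passes only in rows, so rows that do not move let the fingers close. It gives the time, the measured TCP pose, the force, the opening and the grip force at its end, in the units of the state.
- r.sense(): the state, without advancing time (a new reading comes with each control period).
- r.snapshot(name): name is "side" or "top"; returns (picture, depth): 420x560x3 uint8, blue, green, red; 420x560 float32, mm along the optical axis (not along the pixel's ray), 0 where there is no reading.
- r.calibration(name): a dict with "vfov" (degrees; the focal length in pixels is half the picture's height over the tangent of half this angle, whatever the lens; pixels are square), "cx", "cy" (the principal point, pixels), "rvec" (rotation vector, rad) and "tvec" (3), from world to camera coordinates, as OpenCV has them. Camera axes: x right, y down, z forward; pixel columns grow to the right and rows downward; lengths in mm; the calibration is good to about 2 mm. A picture is of the moment at which its call begins. calibration takes no time and is no camera call.
- r.hand_in(): hands the job in; it is judged then, once.
The state is a dict: "time": time; "joint_pos": joint angles; "qd": joint speeds; "joint_efforts": joint torques, N m; "tool_pos": TCP position; "tcp_rot": TCP orientation; "ft_force": force on the tool from outside, world axes, zero at the start; "wrist_torque": the same for the moment, N m; "finger_gap": finger opening in mm; "grip_force": force on a finger pad.
Only numpy, scipy, OpenCV 4.12 (cv2) and the standard library are available. Lean on these libraries where they do the work, as an engineer would, in place of code of your own. Each camera call takes 0.05 s, during which the arm holds its last target. There are 200 camera calls.

## Working session

There is one attempt and no reset: what is moved stays moved. The work goes in short steps, Python scripts to look and compute and a shell command to move; the robot and the scene stay as the last step left them, time stands still between calls to the robot, and variables do not carry over. Pictures are saved under pics/ and viewed, at most 10 in all, crops included, and the job is handed in when it is done.

```bash
mkdir -p pics
python3 - <<'E'
from bench import r
import cv2,numpy as np
for n in("top","side"):
    p,d=r.snapshot(n); cv2.imwrite(f"pics/{n}0.png",p); np.save(f"{n}0.npy",d); c=r.calibration(n); print(n,c)
print(r.sense())
E
```

```text
top {'vfov': 53.373143769786054, 'cx': 284.6678375636395, 'cy': 207.99014545427934, 'rvec': array([ 2.12900471, -2.18151404,  0.18485821]), 'tvec': array([-11.62321155, 471.9043592 , 990.5282316 ])}
side {'vfov': 55.909887481789575, 'cx': 282.1245264796946, 'cy': 214.85112074993367, 'rvec': array([ 2.34310763, -0.15999483,  0.04086474]), 'tvec': array([-432.21917301,   97.52994626, 1088.08165822])}
{'time': 0.1, 'joint_pos': array([ 6.56378065e+01,  7.51077172e+00,  8.53242159e+01, -3.08506711e-04,
        8.72597975e+01, -4.89384092e+00]), 'qd': array([-0.05083404, -0.06567661, -0.06083524,  0.01465797,  0.05697163,
       -0.00466464]), 'joint_efforts': array([ 7.36818511e-04, -5.70942950e+01, -5.01946342e+01, -2.31998829e-04,
        7.96395616e-03,  1.24004841e-04]), 'tool_pos': array([199.76964282, 565.27895155, 249.33811091]), 'tcp_rot': array([-1.79905534e+02, -7.77909427e-03,  1.60531656e+02]), 'ft_force': array([-0.62900459,  0.39218257,  0.35444837]), 'wrist_torque': array([ 0.01821042, -0.0052298 , -0.02456463]), 'grip_force': 0.0, 'finger_gap': 85.66464067014601}
```

View pics/top0.png

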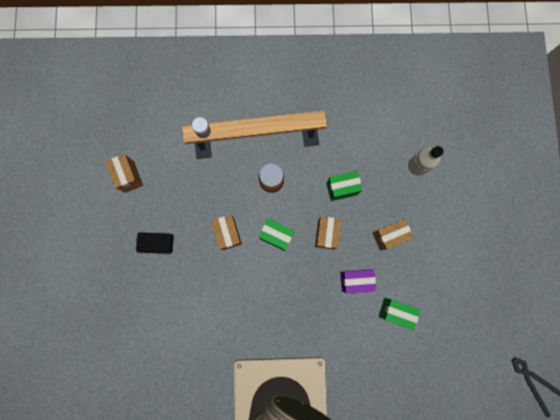

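View pics/side0.png

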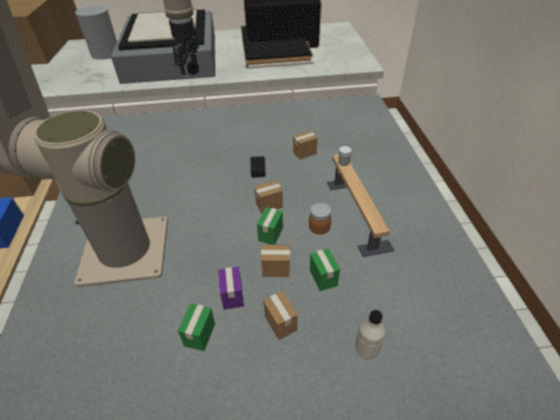

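The top view shows the brown cartons at about (121,172), (226,232), (329,232) and (395,234). The green ones at (345,184), (277,234) and (402,314) and the purple one at (360,281) are decoys. The ledge runs from (184,134) to (326,120), with the tin at (200,126), jar (271,178), bottle (428,160) and block (155,243). The four brown ones match the description (plain cardboard with paper tape).

```bash
cat > h.py <<'E'
import cv2,numpy as np
from bench import r
def world(n,d):
    c=r.calibration(n); f=210/np.tan(np.radians(c['vfov']/2)); R=cv2.Rodrigues(c['rvec'])[0]
    v,u=np.mgrid[0:420,0:560]; P=np.stack([(u-c['cx'])/f*d,(v-c['cy'])/f*d,d],-1)
    W=(P-c['tvec'])@R; W[d==0]=np.nan; return W
def blobs(p,W,z0,z1,mn=40):
    m=((W[...,2]>z0)&(W[...,2]<z1)&(W[...,0]>200)).astype(np.uint8)
    n,l,s,_=cv2.connectedComponentsWithStats(m)
    out=[]
    for i in range(1,n):
        if s[i,4]<mn: continue
        q=W[l==i]; px=np.argwhere(l==i).mean(0)[::-1]
        (cx,cy),(w,h),a=cv2.minAreaRect(q[:,:2].astype(np.float32))
        if w<h: w,h,a=h,w,a+90
        hsv=np.median(cv2.cvtColor(p,cv2.COLOR_BGR2HSV)[l==i],0)
        out.append((px.round().astype(int).tolist(),round(cx,1),round(cy,1),round(float(np.median(q[:,2])),1),round(w,1),round(h,1),round((a+90)%180-90,1),hsv.tolist()))
    return out
E
python3 - <<'E'
from h import *
for n in("top","side"):
    p=cv2.imread(f"pics/{n}0.png"); W=world(n,np.load(f"{n}0.npy"))
    print(n,"bench z",np.nanmedian(W[300:320,60:90,2]))
    for z in((20,40),(58,82),(90,112),(130,170)):
        print(z)
        for b in blobs(p,W,*z): print("  ",*b)
p=cv2.imread("pics/top0.png"); cv2.imwrite("pics/c0.png",cv2.resize(p[100:260,90:450],None,fx=2.2,fy=2.2,interpolation=2))
E
```

```text
top bench z -0.09808048369667084
(20, 40)
   [415, 167] 571.9 -357.1 30.8 54.3 26.5 34.0 [18.0, 46.0, 76.0]
   [132, 178] 562.3 350.1 29.9 83.4 39.0 -13.7 [15.0, 157.5, 67.0]
   [273, 187] 527.2 6.8 32.3 57.8 19.6 -84.3 [12.0, 213.0, 76.0]
   [337, 192] 505.9 -159.8 29.1 81.6 38.4 65.4 [66.0, 203.0, 48.0]
   [378, 240] 387.5 -250.3 30.9 48.4 1.6 21.4 [15.0, 158.0, 53.0]
   [154, 242] 396.8 297.9 29.5 86.1 49.0 88.4 [90.0, 22.0, 22.0]
   [384, 307] 226.6 -253.5 31.5 47.1 1.5 -21.4 [66.0, 213.0, 42.0]
(58, 82)
   [420, 163] 572.7 -357.9 68.2 53.9 26.4 32.8 [22.5, 32.0, 84.5]
   [120, 170] 566.5 369.7 70.2 71.4 51.2 21.2 [17.0, 139.0, 153.0]
   [271, 175] 548.9 8.6 70.0 56.1 53.0 -1.4 [108.0, 33.0, 179.0]
   [345, 183] 523.9 -169.0 70.2 71.7 50.5 -78.7 [66.0, 180.0, 152.0]
   [225, 231] 415.7 119.5 70.0 70.9 50.1 15.9 [17.0, 138.0, 156.0]
   [329, 232] 408.4 -125.3 70.1 70.8 50.7 -9.1 [17.0, 139.0, 156.0]
   [276, 233] 407.4 -0.7 70.2 70.5 50.4 63.2 [66.0, 169.0, 158.0]
   [395, 233] 400.6 -282.6 70.0 71.7 49.9 -69.0 [17.0, 130.5, 155.0]
   [359, 281] 292.4 -191.6 69.8 71.4 50.0 -87.4 [
[... 2501 characters left out ...]
6.0]
(90, 112)
   [506, 46] 1564.8 1041.6 101.2 1079.3 19.9 -90.0 [20.0, 30.0, 131.0]
   [277, 43] 586.2 1196.6 92.3 411.3 371.1 89.4 [70.0, 27.0, 34.0]
   [206, 62] 230.8 950.3 102.2 60.2 21.7 3.2 [75.0, 7.0, 73.0]
   [362, 198] 657.2 46.4 99.6 341.1 41.6 -84.4 [17.0, 102.0, 188.0]
   [372, 329] 573.3 -372.7 98.7 48.1 42.2 -36.7 [24.0, 27.0, 156.0]
(130, 170)
   [512, 36] 1563.6 989.7 149.1 921.4 18.4 -89.9 [19.0, 30.0, 129.0]
   [207, 37] 247.9 1191.8 158.9 502.7 60.2 85.9 [90.0, 13.0, 107.0]
   [283, 26] 584.5 1185.8 150.1 364.6 113.8 -17.2 [90.0, 53.0, 23.0]
   [345, 152] 645.4 165.1 148.0 34.2 33.3 4.1 [60.0, 8.0, 151.0]
   [376, 316] 575.9 -369.2 139.3 24.5 23.9 30.7 [75.0, 17.0, 34.0]
```

View pics/c0.png

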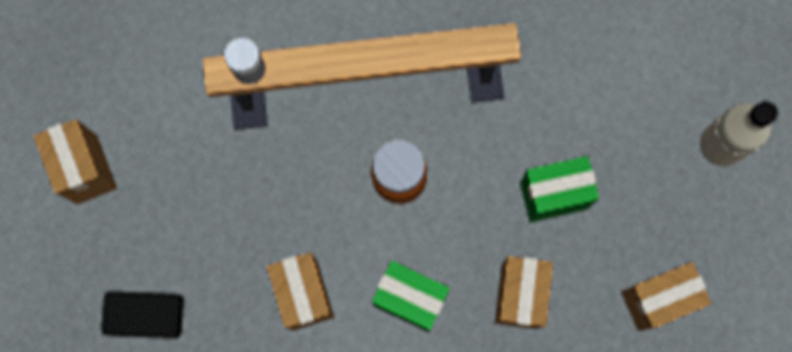

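The crop confirms that the four brown cartons are the ones to use; green and purple are decoys. Both cameras agree on the heights (70 mm cartons, 100 mm ledge, 150 mm tin top). The tin is 120 mm from the ledge's middle, so both full cartons go on the right side. I'll start with the far-left carton.

```bash
cat > plan.py <<'E'
import sys,numpy as np
from scipy.linalg import logm,expm
from scipy.spatial.transform import Rotation as Ro
from bench import r
# plan.py x y z yaw n : one row, repeated n times, reaches the goal
x,y,z,yaw,n=map(float,sys.argv[1:6]); s=r.sense()
def T(p,e):
    m=np.eye(4); m[:3,:3]=Ro.from_euler('xyz',e,degrees=True).as_matrix(); m[:3,3]=p; return m
A=T(s['tool_pos'],s['tcp_rot']); B=T([x,y,z],[180,0,yaw])
t=np.real(expm(logm(np.linalg.inv(A)@B)/n))
print('now',s['tool_pos'].round(1),s['tcp_rot'].round(2),'F',s['ft_force'].round(2),'gap',round(s['finger_gap'],1),'t',round(s['time'],2))
print('row',(t[:3,3]/1000).round(4),Ro.from_matrix(t[:3,:3]).as_rotvec(degrees=True).round(2))
E
python3 plan.py 565 370 200 201.5 16
```

```text
now [199.8 565.3 249.3] [-1.7991e+02 -1.0000e-02  1.6053e+02] F [-0.63  0.39  0.35] gap 85.7 t 0.1
row [-0.0234 -0.0124  0.0031] [-0.01 -0.   -2.56]
```

```bash
python3 -m handwheel '[[-0.0234,-0.0124,0.0031,0,0,-2.56,0.085],[-0.0234,-0.0124,0.0031,0,0,-2.56,0.085],[-0.0234,-0.0124,0.0031,0,0,-2.56,0.085],[-0.0234,-0.0124,0.0031,0,0,-2.56,0.085],[-0.0234,-0.0124,0.0031,0,0,-2.56,0.085],[-0.0234,-0.0124,0.0031,0,0,-2.56,0.085],[-0.0234,-0.0124,0.0031,0,0,-2.56,0.085],[-0.0234,-0.0124,0.0031,0,0,-2.56,0.085]]'
python3 -m handwheel '[[-0.0234,-0.0124,0.0031,0,0,-2.56,0.085],[-0.0234,-0.0124,0.0031,0,0,-2.56,0.085],[-0.0234,-0.0124,0.0031,0,0,-2.56,0.085],[-0.0234,-0.0124,0.0031,0,0,-2.56,0.085],[-0.0234,-0.0124,0.0031,0,0,-2.56,0.085],[-0.0234,-0.0124,0.0031,0,0,-2.56,0.085],[-0.0234,-0.0124,0.0031,0,0,-2.56,0.085],[-0.0234,-0.0124,0.0031,0,0,-2.56,0.085]]'
python3 -m handwheel '[[0,0,0,0,0,0,0.085],[0,0,0,0,0,0,0.085],[0,0,0,0,0,0,0.085]]'
python3 plan.py 565 370 45 201.5 6
```

```text
time: 0.77
tool_pos: [365.7, 433.6, 224.9]
tcp_rot: [-180.0, -0.0, -178.9]
ft_force: [1.0, 0.3, 0.2]
finger_gap: 85.0
grip_force: 0.0
time: 1.43
tool_pos: [566.5, 368.9, 199.9]
tcp_rot: [-180.0, -0.1, -158.4]
ft_force: [-0.0, 0.6, 1.0]
finger_gap: 84.9
grip_force: 0.0
time: 1.68
tool_pos: [565.0, 369.7, 200.0]
tcp_rot: [180.0, -0.1, -158.6]
ft_force: [0.4, 1.0, 0.4]
finger_gap: 85.4
grip_force: 0.0
now [565.  369.7 200. ] [ 1.7999e+02 -9.0000e-02 -1.5855e+02] F [0.44 1.02 0.37] gap 85.4 t 1.68
row [-0.      0.      0.0258] [ 0.   -0.01 -0.01]
```

```bash
python3 -m handwheel '[[0,0,0.0258,0,0,0,0.085],[0,0,0.0258,0,0,0,0.085],[0,0,0.0258,0,0,0,0.085],[0,0,0.0258,0,0,0,0.085],[0,0,0.0258,0,0,0,0.085],[0,0,0.0258,0,0,0,0.085],[0,0,0,0,0,0,0.085]]'
python3 -m handwheel '[[0,0,0,0,0,0,0.03],[0,0,0,0,0,0,0.03],[0,0,0,0,0,0,0.03],[0,0,0,0,0,0,0.03],[0,0,0,0,0,0,0.03],[0,0,0,0,0,0,0.03],[0,0,0,0,0,0,0.03],[0,0,0,0,0,0,0.03]]' 50
python3 -m handwheel '[[0,0,-0.01,0,0,0,0.03],[0,0,-0.015,0,0,0,0.03],[0,0,-0.015,0,0,0,0.03],[0,0,0,0,0,0,0.03],[0,0,0,0,0,0,0.03],[0,0,0,0,0,0,0.03]]'
```

```text
time: 2.27
tool_pos: [560.6, 368.3, 39.6]
tcp_rot: [-179.9, -0.6, -158.5]
ft_force: [-1.4, -0.4, -0.5]
finger_gap: 84.7
grip_force: 0.0
time: 2.93
tool_pos: [567.2, 371.0, 49.2]
tcp_rot: [179.9, 0.3, -158.5]
ft_force: [-1.7, 1.2, 7.7]
finger_gap: 49.3
grip_force: 52.8
time: 3.43
tool_pos: [565.7, 369.8, 86.3]
tcp_rot: [180.0, 0.0, -158.5]
ft_force: [0.5, -0.1, -1.5]
finger_gap: 49.9
grip_force: 52.1
```

```bash
for i in 1 2; do python3 -m handwheel '[[0,0,0,0,0,0,0.03],[0,0,0,0,0,0,0.03]]' | egrep 'ft|tool_p'; done
python3 -m handwheel '[[0,0,0.01,0,0,0,0.03],[0,0,0.01,0,0,0,0.03],[0,0,0.008,0,0,0,0.03],[0,0,0.006,0,0,0,0.03],[0,0,0.004,0,0,0,0.03],[0,0,0.002,0,0,0,0.03],[0,0,0,0,0,0,0.03],[0,0,0,0,0,0,0.03]]'
python3 -m handwheel '[[0,0,0,0,0,0,0.085],[0,0,0,0,0,0,0.085],[0,0,0,0,0,0,0.085],[0,0,0,0,0,0,0.085],[0,0,0,0,0,0,0.085]]'
python3 -m handwheel '[[0,0,-0.01,0,0,0,0.085],[0,0,-0.02,0,0,0,0.085],[0,0,-0.025,0,0,0,0.085],[0,0,-0.025,0,0,0,0.085],[0,0,-0.025,0,0,0,0.085],[0,0,-0.02,0,0,0,0.085],[0,0,-0.01,0,0,0,0.085],[0,0,0,0,0,0,0.085]]'
python3 plan.py 414 120 180 196 12
```

```text
tool_pos: [564.9, 369.4, 84.7]
ft_force: [0.7, 0.2, -1.1]
tool_pos: [565.2, 369.6, 85.1]
ft_force: [0.2, 0.5, -1.8]
time: 4.43
tool_pos: [565.3, 369.7, 49.0]
tcp_rot: [-180.0, -0.0, -158.5]
ft_force: [-14.0, -9.4, 27.1]
finger_gap: 49.3
grip_force: 55.6
time: 4.85
tool_pos: [565.3, 369.6, 45.2]
tcp_rot: [-180.0, -0.0, -158.5]
ft_force: [0.2, 0.8, -1.2]
finger_gap: 85.3
grip_force: 0.0
time: 5.52
tool_pos: [567.2, 370.7, 185.1]
tcp_rot: [180.0, 0.3, -158.5]
ft_force: [1.0, 0.3, 1.2]
finger_gap: 85.0
grip_force: 0.0
now [567.2 370.7 185.1] [ 179.96    0.35 -158.51] F [1.03 0.31 1.22] gap 85.0 t 5.52
row [ 0.0189 -0.0156  0.0004] [0.01 0.03 0.46]
```

Carton 1 (far left) weighs about 1.6 N, so it is nearly empty. Carton 2 is next.

```bash
python3 -m handwheel '[[0.0189,-0.0156,0.0004,0,0,0.46,0.085],[0.0189,-0.0156,0.0004,0,0,0.46,0.085],[0.0189,-0.0156,0.0004,0,0,0.46,0.085],[0.0189,-0.0156,0.0004,0,0,0.46,0.085],[0.0189,-0.0156,0.0004,0,0,0.46,0.085],[0.0189,-0.0156,0.0004,0,0,0.46,0.085]]' | head -2
python3 -m handwheel '[[0.0189,-0.0156,0.0004,0,0,0.46,0.085],[0.0189,-0.0156,0.0004,0,0,0.46,0.085],[0.0189,-0.0156,0.0004,0,0,0.46,0.085],[0.0189,-0.0156,0.0004,0,0,0.46,0.085],[0.0189,-0.0156,0.0004,0,0,0.46,0.085],[0.0189,-0.0156,0.0004,0,0,0.46,0.085],[0,0,0,0,0,0,0.085],[0,0,0,0,0,0,0.085]]' | head -2
python3 plan.py 414 120 45 196 1
```

```text
time: 6.02
tool_pos: [490.1, 241.3, 176.4]
time: 6.68
tool_pos: [410.9, 118.4, 174.7]
now [410.9 118.4 174.7] [ 1.7998e+02 -9.0000e-02 -1.6413e+02] F [0.38 0.35 0.33] gap 85.0 t 6.68
row [-0.0036  0.0007  0.1297] [ 0.02 -0.09 -0.13]
```

```bash
python3 -m handwheel '[[-0.0036,0.0007,0.025,0,0,0,0.085],[0,0,0.025,0,0,0,0.085],[0,0,0.025,0,0,0,0.085],[0,0,0.02,0,0,0,0.085],[0,0,0.015,0,0,0,0.085],[0,0,0.01,0,0,0,0.085],[0,0,0.006,0,0,0,0.085],[0,0,0.004,0,0,0,0.085]]' | head -2
python3 -m handwheel '[[0,0,0,0,0,0,0.085],[0,0,0,0,0,0,0.03],[0,0,0,0,0,0,0.03],[0,0,0,0,0,0,0.03],[0,0,0,0,0,0,0.03],[0,0,0,0,0,0,0.03],[0,0,0,0,0,0,0.03],[0,0,0,0,0,0,0.03]]' 50
python3 -m handwheel '[[0,0,-0.01,0,0,0,0.03],[0,0,-0.015,0,0,0,0.03],[0,0,-0.015,0,0,0,0.03],[0,0,0,0,0,0,0.03],[0,0,0,0,0,0,0.03],[0,0,0,0,0,0,0.03]]'
for i in 1 2; do python3 -m handwheel '[[0,0,0,0,0,0,0.03],[0,0,0,0,0,0,0.03]]' | egrep 'ft|tool_p'; done
```

```text
time: 7.35
tool_pos: [415.0, 121.1, 45.3]
time: 8.02
tool_pos: [416.2, 121.1, 47.2]
tcp_rot: [-180.0, 0.1, -164.0]
ft_force: [-1.2, 1.5, 7.2]
finger_gap: 49.6
grip_force: 53.7
time: 8.52
tool_pos: [414.4, 120.6, 85.2]
tcp_rot: [180.0, -0.1, -164.0]
ft_force: [0.2, -0.5, -6.0]
finger_gap: 49.5
grip_force: 54.1
tool_pos: [414.3, 120.6, 84.9]
ft_force: [-0.2, -0.5, -5.7]
tool_pos: [414.8, 120.7, 85.5]
ft_force: [0.5, -0.5, -5.1]
```

Carton 2 weighs about 5.6 N, so it is full. It goes on the ledge's right part.

```bash
python3 -m handwheel '[[0,0,-0.01,0,0,0,0.03],[0,0,-0.025,0,0,0,0.03],[0,0,-0.03,0,0,0,0.03],[0,0,-0.03,0,0,0,0.03],[0,0,-0.03,0,0,0,0.03],[0,0,-0.025,0,0,0,0.03],[0,0,-0.015,0,0,0,0.03],[0,0,0,0,0,0,0.03]]' | head -2
python3 plan.py 670 -70 240 95.6 28
```

```text
time: 9.52
tool_pos: [417.3, 121.2, 256.4]
now [417.3 121.2 256.4] [-179.95    0.45 -164.02] F [ 0.5   0.59 -6.13] gap 49.5 t 9.52
row [-0.0129 -0.0011  0.0006] [0.01 0.01 3.58]
```

```bash
for i in 1 ; do :; done
python3 -m handwheel '[[-0.0129,-0.0011,0.0006,0,0,3.58,0.03],[-0.0129,-0.0011,0.0006,0,0,3.58,0.03],[-0.0129,-0.0011,0.0006,0,0,3.58,0.03],[-0.0129,-0.0011,0.0006,0,0,3.58,0.03],[-0.0129,-0.0011,0.0006,0,0,3.58,0.03],[-0.0129,-0.0011,0.0006,0,0,3.58,0.03],[-0.0129,-0.0011,0.0006,0,0,3.58,0.03]]' | head -3
python3 -m handwheel '[[-0.0129,-0.0011,0.0006,0,0,3.58,0.03],[-0.0129,-0.0011,0.0006,0,0,3.58,0.03],[-0.0129,-0.0011,0.0006,0,0,3.58,0.03],[-0.0129,-0.0011,0.0006,0,0,3.58,0.03],[-0.0129,-0.0011,0.0006,0,0,3.58,0.03],[-0.0129,-0.0011,0.0006,0,0,3.58,0.03],[-0.0129,-0.0011,0.0006,0,0,3.58,0.03]]' | head -3
python3 -m handwheel '[[-0.0129,-0.0011,0.0006,0,0,3.58,0.03],[-0.0129,-0.0011,0.0006,0,0,3.58,0.03],[-0.0129,-0.0011,0.0006,0,0,3.58,0.03],[-0.0129,-0.0011,0.0006,0,0,3.58,0.03],[-0.0129,-0.0011,0.0006,0,0,3.58,0.03],[-0.0129,-0.0011,0.0006,0,0,3.58,0.03],[-0.0129,-0.0011,0.0006,0,0,3.58,0.03]]' | head -3
python3 -m handwheel '[[-0.0129,-0.0011,0.0006,0,0,3.58,0.03],[-0.0129,-0.0011,0.0006,0,0,3.58,0.03],[-0.0129,-0.0011,0.0006,0,0,3.58,0.03],[-0.0129,-0.0011,0.0006,0,0,3.58,0.03],[-0.0129,-0.0011,0.0006,0,0,3.58,0.03],[-0.0129,-0.0011,0.0006,0,0,3.58,0.03],[-0.0129,-0.0011,0.0006,0,0,3.58,0.03]]' | head -3
python3 -m handwheel '[[0,0,0,0,0,0,0.03],[0,0,0,0,0,0,0.03],[0,0,0,0,0,0,0.03],[0,0,0,0,0,0,0.03]]'
python3 plan.py 670.5 -72 155 95.6 1
python3 - <<'E'
from h import *
p,d=r.snapshot("side"); W=world("side",d)
m=(W[...,2]>92)&(W[...,2]<108)&(W[...,0]>600)&(W[...,0]<720)&(abs(W[...,1])<250)
print(cv2.minAreaRect(W[m][:,:2].astype(np.float32)))
cv2.imwrite("pics/s1.png",cv2.resize(p[100:340,200:500],None,fx=2,fy=2))
E
```

```text
time: 10.1
tool_pos: [505.0, 121.3, 245.3]
tcp_rot: [-180.0, -0.1, 170.7]
time: 10.68
tool_pos: [586.6, 83.5, 240.8]
tcp_rot: [-179.9, -0.1, 145.7]
time: 11.27
tool_pos: [644.5, 14.7, 236.4]
tcp_rot: [-179.9, -0.1, 120.6]
time: 11.85
tool_pos: [667.8, -72.1, 232.1]
tcp_rot: [-179.8, -0.0, 95.6]
time: 12.18
tool_pos: [668.1, -70.9, 233.6]
tcp_rot: [-179.9, -0.0, 95.8]
ft_force: [-0.1, 0.8, -6.1]
finger_gap: 49.1
grip_force: 54.9
now [668.1 -70.9 233.6] [-1.7994e+02 -3.0000e-02  9.5810e+01] F [-0.08  0.83 -6.1 ] gap 49.1 t 12.18
row [-0.0013  0.0023  0.0786] [-0.06 -0.03  0.21]
((657.4330444335938, 46.88078308105469), (41.41775894165039, 342.5932922363281), 5.46645975112915)
```

View pics/s1.png

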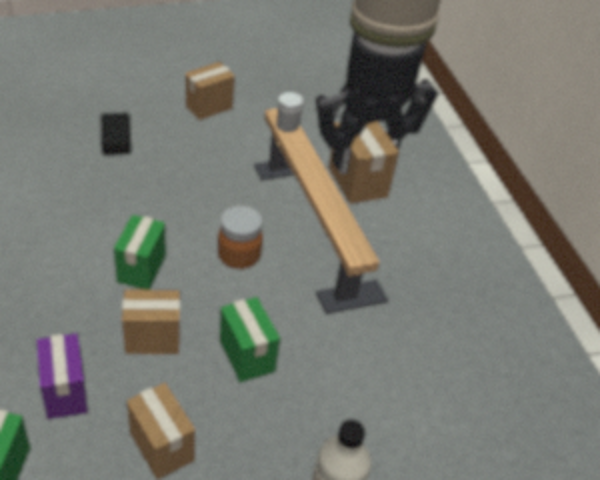

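The side view shows the carton held square over the ledge at crop (370,165). The tin at (290,110) is untouched. I'll lower it gently.

```bash
python3 -m handwheel '[[-0.0013,0.002,0.015,0,0,0.2,0.03],[0,0,0.018,0,0,0,0.03],[0,0,0.016,0,0,0,0.03],[0,0,0.012,0,0,0,0.03],[0,0,0.01,0,0,0,0.03],[0,0,0.006,0,0,0,0.03],[0,0,0.003,0,0,0,0.03],[0,0,0,0,0,0,0.03]]' | egrep 'tool|ft'
python3 -m handwheel '[[0,0,0,0,0,0,0.03],[0,0,0,0,0,0,0.03],[0,0,0.002,0,0,0,0.03],[0,0,0,0,0,0,0.03]]' | egrep 'tool|ft'
python3 -m handwheel '[[0,0,0.0015,0,0,0,0.03],[0,0,0,0,0,0,0.03]]' | egrep 'tool|ft'
python3 -m handwheel '[[0,0,0.0015,0,0,0,0.03],[0,0,0,0,0,0,0.03]]' | egrep 'tool|ft'
```

```text
tool_pos: [670.4, -72.7, 153.7]
ft_force: [0.0, -0.3, -6.0]
tool_pos: [670.9, -72.8, 152.8]
ft_force: [-0.3, 0.9, -6.0]
tool_pos: [670.5, -72.7, 150.7]
ft_force: [-0.3, -0.1, -5.2]
tool_pos: [670.4, -72.7, 148.9]
ft_force: [0.5, 0.2, -6.0]
```

```bash
python3 -m handwheel '[[0,0,0.0015,0,0,0,0.03],[0,0,0,0,0,0,0.03],[0,0,0,0,0,0,0.03]]' | egrep 'tool|ft'
python3 -m handwheel '[[0,0,0.001,0,0,0,0.03],[0,0,0,0,0,0,0.03],[0,0,0,0,0,0,0.03]]' | egrep 'tool|ft'
python3 -m handwheel '[[0,0,0.001,0,0,0,0.03],[0,0,0,0,0,0,0.03],[0,0,0,0,0,0,0.03]]' | egrep 'tool|ft'
```

```text
tool_pos: [670.5, -72.7, 147.6]
ft_force: [0.1, 0.2, -5.7]
tool_pos: [670.7, -72.7, 147.4]
ft_force: [-1.0, 1.2, -1.7]
tool_pos: [670.7, -72.7, 147.3]
ft_force: [-4.1, 1.6, 4.3]
```

Contact is made. I'll release and retreat upward.

```bash
python3 -m handwheel '[[0,0,0,0,0,0,0.055],[0,0,0,0,0,0,0.065],[0,0,0,0,0,0,0.085],[0,0,0,0,0,0,0.085],[0,0,0,0,0,0,0.085],[0,0,0,0,0,0,0.085]]' | egrep 'tool|ft|gap'
python3 -m handwheel '[[0,0,-0.01,0,0,0,0.085],[0,0,-0.02,0,0,0,0.085],[0,0,-0.025,0,0,0,0.085],[0,0,-0.025,0,0,0,0.085],[0,0,-0.015,0,0,0,0.085],[0,0,-0.01,0,0,0,0.085],[0,0,0,0,0,0,0.085]]' | egrep 'tool|ft|gap'
python3 plan.py 406 -125 230 171.4 22; python3 plan.py 406 -125 230 -8.6 26
python3 - <<'E'
from h import *
p,d=r.snapshot("top"); W=world("top",d); cv2.imwrite("pics/t2.png",p)
for b in blobs(p,W,160,180): print(*b)
p,d=r.snapshot("side"); W=world("side",d)
for b in blobs(p,W,160,180): print(*b)
E
```

```text
tool_pos: [670.7, -72.8, 145.8]
ft_force: [-0.4, -0.4, -0.7]
finger_gap: 85.0
tool_pos: [671.9, -73.0, 254.8]
ft_force: [-0.3, -1.2, -0.0]
finger_gap: 84.9
now [671.9 -73.  254.8] [1.797e+02 9.000e-02 9.553e+01] F [-0.35 -1.24 -0.04] gap 84.9 t 15.4
row [ 0.0068 -0.0114  0.0011] [ 0.01  0.01 -3.45]
now [671.9 -73.  254.8] [1.797e+02 9.000e-02 9.553e+01] F [-0.35 -1.24 -0.04] gap 84.9 t 15.4
row [-0.0099 -0.0068  0.0009] [ 0.01 -0.01  4.01]
[516, 33] 1563.9 944.1 169.9 793.3 15.1 89.8 [19.0, 30.0, 134.0]
[204, 40] 227.9 1051.4 163.5 198.7 53.9 -89.9 [93.5, 15.0, 105.5]
[379, 198] 670.3 -66.3 169.6 73.9 52.2 -84.0 [17.0, 100.0, 156.0]
```

Placed: the carton's top reads 169.6 mm, so it stands on the ledge. Next is carton 3.

```bash
python3 -m handwheel '[[0.0068,-0.0114,0.0011,0,0,-3.45,0.085],[0.0068,-0.0114,0.0011,0,0,-3.45,0.085],[0.0068,-0.0114,0.0011,0,0,-3.45,0.085],[0.0068,-0.0114,0.0011,0,0,-3.45,0.085],[0.0068,-0.0114,0.0011,0,0,-3.45,0.085],[0.0068,-0.0114,0.0011,0,0,-3.45,0.085],[0.0068,-0.0114,0.0011,0,0,-3.45,0.085],[0.0068,-0.0114,0.0011,0,0,-3.45,0.085]]' | head -2
python3 -m handwheel '[[0.0068,-0.0114,0.0011,0,0,-3.45,0.085],[0.0068,-0.0114,0.0011,0,0,-3.45,0.085],[0.0068,-0.0114,0.0011,0,0,-3.45,0.085],[0.0068,-0.0114,0.0011,0,0,-3.45,0.085],[0.0068,-0.0114,0.0011,0,0,-3.45,0.085],[0.0068,-0.0114,0.0011,0,0,-3.45,0.085],[0.0068,-0.0114,0.0011,0,0,-3.45,0.085]]' | head -2
python3 -m handwheel '[[0.0068,-0.0114,0.0011,0,0,-3.45,0.085],[0.0068,-0.0114,0.0011,0,0,-3.45,0.085],[0.0068,-0.0114,0.0011,0,0,-3.45,0.085],[0.0068,-0.0114,0.0011,0,0,-3.45,0.085],[0.0068,-0.0114,0.0011,0,0,-3.45,0.085],[0.0068,-0.0114,0.0011,0,0,-3.45,0.085],[0.0068,-0.0114,0.0011,0,0,-3.45,0.085],[0,0,0,0,0,0,0.085]]' | head -2
python3 -m handwheel '[[0,0,0,0,0,0,0.085],[0,0,0,0,0,0,0.085]]' | head -2
python3 plan.py 406 -125 45 171.4 1
```

```text
time: 16.17
tool_pos: [566.4, -48.3, 239.5]
time: 16.75
tool_pos: [476.4, -68.7, 232.0]
time: 17.42
tool_pos: [402.2, -124.9, 224.4]
time: 17.58
tool_pos: [404.1, -123.8, 225.7]
now [ 404.1 -123.8  225.7] [ 1.7996e+02 -8.0000e-02  1.7132e+02] F [0.59 0.58 0.74] gap 85.1 t 17.58
row [-0.0023 -0.001   0.1807] [ 0.04 -0.08 -0.08]
```

```bash
python3 -m handwheel '[[-0.002,-0.001,0.03,0,0,0,0.085],[0,0,0.035,0,0,0,0.085],[0,0,0.035,0,0,0,0.085],[0,0,0.03,0,0,0,0.085],[0,0,0.021,0,0,0,0.085],[0,0,0.015,0,0,0,0.085],[0,0,0.009,0,0,0,0.085],[0,0,0.005,0,0,0,0.085]]' | head -2
python3 -m handwheel '[[0,0,0,0,0,0,0.085],[0,0,0,0,0,0,0.03],[0,0,0,0,0,0,0.03],[0,0,0,0,0,0,0.03],[0,0,0,0,0,0,0.03],[0,0,0,0,0,0,0.03],[0,0,0,0,0,0,0.03],[0,0,0,0,0,0,0.03]]' 50
python3 -m handwheel '[[0,0,-0.01,0,0,0,0.03],[0,0,-0.015,0,0,0,0.03],[0,0,-0.015,0,0,0,0.03],[0,0,0,0,0,0,0.03],[0,0,0,0,0,0,0.03],[0,0,0,0,0,0,0.03]]'
for i in 1 2; do python3 -m handwheel '[[0,0,0,0,0,0,0.03],[0,0,0,0,0,0,0.03]]' | egrep 'ft|tool_p'; done
```

```text
time: 18.25
tool_pos: [405.5, -124.6, 45.0]
time: 18.92
tool_pos: [407.3, -126.0, 47.9]
tcp_rot: [-180.0, 0.1, 171.4]
ft_force: [0.1, 1.3, 6.0]
finger_gap: 49.9
grip_force: 52.8
time: 19.42
tool_pos: [405.8, -125.4, 86.1]
tcp_rot: [180.0, -0.0, 171.4]
ft_force: [0.4, 1.5, -1.5]
finger_gap: 49.3
grip_force: 52.1
tool_pos: [405.4, -125.2, 85.6]
ft_force: [0.1, -0.5, -1.5]
tool_pos: [405.8, -125.3, 86.0]
ft_force: [-0.3, -0.2, -1.4]
```

Carton 3 is nearly empty, at 1.5 N, so carton 4 should be full. I'll put this one back and move on.

```bash
python3 -m handwheel '[[0,0,0.01,0,0,0,0.03],[0,0,0.01,0,0,0,0.03],[0,0,0.008,0,0,0,0.03],[0,0,0.005,0,0,0,0.03],[0,0,0.003,0,0,0,0.03],[0,0,0.001,0,0,0,0.03],[0,0,0,0,0,0,0.03],[0,0,0,0,0,0,0.03]]' | egrep 'tool|ft'
python3 -m handwheel '[[0,0,0,0,0,0,0.055],[0,0,0,0,0,0,0.085],[0,0,0,0,0,0,0.085],[0,0,0,0,0,0,0.085],[0,0,0,0,0,0,0.085]]' | egrep 'tool|ft|gap'
python3 -m handwheel '[[0,0,-0.01,0,0,0,0.085],[0,0,-0.02,0,0,0,0.085],[0,0,-0.025,0,0,0,0.085],[0,0,-0.025,0,0,0,0.085],[0,0,-0.025,0,0,0,0.085],[0,0,-0.02,0,0,0,0.085],[0,0,-0.01,0,0,0,0.085],[0,0,0,0,0,0,0.085]]' | head -2
python3 plan.py 398.3 -282 170 110.7 14
```

```text
tool_pos: [406.4, -125.6, 49.8]
ft_force: [0.2, -0.5, -1.1]
tool_pos: [406.4, -125.6, 49.9]
ft_force: [-0.2, 0.1, 0.1]
finger_gap: 85.1
time: 21.5
tool_pos: [407.7, -126.2, 187.9]
now [ 407.7 -126.2  187.9] [-179.92    0.3   171.43] F [ 0.01 -0.67 -0.61] gap 85.2 t 21.5
row [-0.0064 -0.0098  0.0013] [0.01 0.02 4.34]
```

```bash
python3 -m handwheel '[[-0.0064,-0.0098,0.0013,0,0,4.34,0.085],[-0.0064,-0.0098,0.0013,0,0,4.34,0.085],[-0.0064,-0.0098,0.0013,0,0,4.34,0.085],[-0.0064,-0.0098,0.0013,0,0,4.34,0.085],[-0.0064,-0.0098,0.0013,0,0,4.34,0.085],[-0.0064,-0.0098,0.0013,0,0,4.34,0.085],[-0.0064,-0.0098,0.0013,0,0,4.34,0.085]]' | head -2
python3 -m handwheel '[[-0.0064,-0.0098,0.0013,0,0,4.34,0.085],[-0.0064,-0.0098,0.0013,0,0,4.34,0.085],[-0.0064,-0.0098,0.0013,0,0,4.34,0.085],[-0.0064,-0.0098,0.0013,0,0,4.34,0.085],[-0.0064,-0.0098,0.0013,0,0,4.34,0.085],[-0.0064,-0.0098,0.0013,0,0,4.34,0.085],[-0.0064,-0.0098,0.0013,0,0,4.34,0.085]]' | head -2
python3 -m handwheel '[[0,0,0,0,0,0,0.085],[0,0,0,0,0,0,0.085],[0,0,0,0,0,0,0.085]]' | head -2
python3 plan.py 398.3 -282 45 110.7 1
```

```text
time: 22.08
tool_pos: [421.6, -204.9, 173.6]
time: 22.67
tool_pos: [395.3, -281.4, 164.5]
time: 22.92
tool_pos: [396.1, -280.8, 165.5]
now [ 396.1 -280.8  165.5] [-1.7998e+02 -8.0000e-02  1.1080e+02] F [ 0.39 -0.03 -0.34] gap 84.6 t 22.92
row [-0.0021  0.0017  0.1205] [-0.02 -0.08  0.1 ]
```

```bash
python3 -m handwheel '[[-0.002,0.0017,0.02,0,0,0,0.085],[0,0,0.025,0,0,0,0.085],[0,0,0.025,0,0,0,0.085],[0,0,0.02,0,0,0,0.085],[0,0,0.013,0,0,0,0.085],[0,0,0.009,0,0,0,0.085],[0,0,0.005,0,0,0,0.085],[0,0,0.003,0,0,0,0.085]]' | head -2
python3 -m handwheel '[[0,0,0,0,0,0,0.085],[0,0,0,0,0,0,0.03],[0,0,0,0,0,0,0.03],[0,0,0,0,0,0,0.03],[0,0,0,0,0,0,0.03],[0,0,0,0,0,0,0.03],[0,0,0,0,0,0,0.03],[0,0,0,0,0,0,0.03]]' 50
python3 -m handwheel '[[0,0,-0.01,0,0,0,0.03],[0,0,-0.015,0,0,0,0.03],[0,0,-0.015,0,0,0,0.03],[0,0,0,0,0,0,0.03],[0,0,0,0,0,0,0.03],[0,0,0,0,0,0,0.03]]'
python3 -m handwheel '[[0,0,0,0,0,0,0.03],[0,0,0,0,0,0,0.03]]' | egrep 'ft|tool_p'
```

```text
time: 23.58
tool_pos: [398.7, -282.4, 46.0]
time: 24.25
tool_pos: [398.8, -283.5, 47.5]
tcp_rot: [180.0, 0.1, 110.7]
ft_force: [-2.8, 0.5, 5.3]
finger_gap: 49.4
grip_force: 54.0
time: 24.75
tool_pos: [398.0, -282.3, 85.5]
tcp_rot: [-180.0, -0.1, 110.7]
ft_force: [-0.6, 0.2, -6.7]
finger_gap: 49.6
grip_force: 54.2
tool_pos: [397.8, -282.1, 85.1]
ft_force: [0.6, 0.9, -6.4]
```

Carton 4 is full, at 6.5 N. I'll lift it and carry it to the ledge.

```bash
python3 -m handwheel '[[0,0,-0.01,0,0,0,0.03],[0,0,-0.025,0,0,0,0.03],[0,0,-0.035,0,0,0,0.03],[0,0,-0.035,0,0,0,0.03],[0,0,-0.035,0,0,0,0.03],[0,0,-0.03,0,0,0,0.03],[0,0,-0.015,0,0,0,0.03],[0,0,0,0,0,0,0.03]]' | head -2
python3 plan.py 659 42 262 95.6 24
```

```text
time: 25.58
tool_pos: [400.2, -284.2, 277.1]
now [ 400.2 -284.2  277.1] [179.77   0.43 110.67] F [ 0.41 -0.55 -5.78] gap 49.4 t 25.58
row [0.0107 0.0137 0.0006] [0.01 0.02 0.63]
```

```bash
python3 -m handwheel '[[0.0107,0.0137,0.0002,0,0,0.63,0.03],[0.0107,0.0137,0.0002,0,0,0.63,0.03],[0.0107,0.0137,0.0002,0,0,0.63,0.03],[0.0107,0.0137,0.0002,0,0,0.63,0.03],[0.0107,0.0137,0.0002,0,0,0.63,0.03],[0.0107,0.0137,0.0002,0,0,0.63,0.03],[0.0107,0.0137,0.0002,0,0,0.63,0.03],[0.0107,0.0137,0.0002,0,0,0.63,0.03]]' | head -2
python3 -m handwheel '[[0.0107,0.0137,0.0002,0,0,0.63,0.03],[0.0107,0.0137,0.0002,0,0,0.63,0.03],[0.0107,0.0137,0.0002,0,0,0.63,0.03],[0.0107,0.0137,0.0002,0,0,0.63,0.03],[0.0107,0.0137,0.0002,0,0,0.63,0.03],[0.0107,0.0137,0.0002,0,0,0.63,0.03],[0.0107,0.0137,0.0002,0,0,0.63,0.03],[0.0107,0.0137,0.0002,0,0,0.63,0.03]]' | head -2
python3 -m handwheel '[[0.0107,0.0137,0.0002,0,0,0.63,0.03],[0.0107,0.0137,0.0002,0,0,0.63,0.03],[0.0107,0.0137,0.0002,0,0,0.63,0.03],[0.0107,0.0137,0.0002,0,0,0.63,0.03],[0.0107,0.0137,0.0002,0,0,0.63,0.03],[0.0107,0.0137,0.0002,0,0,0.63,0.03],[0.0107,0.0137,0.0002,0,0,0.63,0.03],[0.0107,0.0137,0.0002,0,0,0.63,0.03]]' | head -2
python3 -m handwheel '[[0,0,0,0,0,0,0.03],[0,0,0,0,0,0,0.03],[0,0,0,0,0,0,0.03]]' | head -2
python3 plan.py 659 42 152 95.6 1
```

```text
time: 26.25
tool_pos: [474.9, -165.8, 267.7]
time: 26.92
tool_pos: [561.6, -57.3, 265.9]
time: 27.58
tool_pos: [657.6, 43.1, 263.9]
time: 27.83
tool_pos: [657.1, 42.2, 264.6]
now [657.1  42.2 264.6] [-179.82   -0.     95.57] F [-0.73  0.24 -6.54] gap 49.6 t 27.83
row [-0.0004  0.0022  0.1126] [-0.18 -0.   -0.03]
```

```bash
python3 -m handwheel '[[0,0.002,0.018,0,0,0,0.03],[0,0,0.022,0,0,0,0.03],[0,0,0.02,0,0,0,0.03],[0,0,0.016,0,0,0,0.03],[0,0,0.014,0,0,0,0.03],[0,0,0.011,0,0,0,0.03],[0,0,0.008,0,0,0,0.03],[0,0,0.003,0,0,0,0.03]]' | egrep 'tool|ft'
python3 -m handwheel '[[0,0,0,0,0,0,0.03],[0,0,0,0,0,0,0.03],[0,0,0.0015,0,0,0,0.03],[0,0,0,0,0,0,0.03]]' | egrep 'tool|rot|ft'
python3 -m handwheel '[[0,0,0.0015,0,0,0,0.03],[0,0,0,0,0,0,0.03],[0,0,0,0,0,0,0.03]]' | egrep 'tool|ft'
python3 -m handwheel '[[0,0,0.001,0,0,0,0.03],[0,0,0,0,0,0,0.03],[0,0,0,0,0,0,0.03]]' | egrep 'tool|ft'
```

```text
tool_pos: [659.2, 42.3, 153.1]
ft_force: [0.3, -0.6, -6.2]
tool_pos: [660.6, 42.6, 154.1]
tcp_rot: [179.9, 0.0, 95.6]
ft_force: [0.4, 0.4, -6.5]
tool_pos: [660.0, 42.6, 151.7]
ft_force: [0.1, 0.5, -6.4]
tool_pos: [659.9, 42.6, 150.5]
ft_force: [0.6, 0.3, -5.9]
```

```bash
python3 -m handwheel '[[0,0,0.0015,0,0,0,0.03],[0,0,0,0,0,0,0.03],[0,0,0,0,0,0,0.03]]' | egrep 'tool|ft'
python3 -m handwheel '[[0,0,0.001,0,0,0,0.03],[0,0,0,0,0,0,0.03],[0,0,0,0,0,0,0.03]]' | egrep 'tool|ft'
python3 -m handwheel '[[0,0,0.001,0,0,0,0.03],[0,0,0,0,0,0,0.03],[0,0,0,0,0,0,0.03]]' | egrep 'tool|ft'
```

```text
tool_pos: [659.9, 42.6, 148.9]
ft_force: [0.6, 0.1, -6.4]
tool_pos: [659.9, 42.6, 148.0]
ft_force: [0.3, -0.3, -5.9]
tool_pos: [660.2, 42.7, 147.6]
ft_force: [-0.6, 1.3, -2.7]
```

Contact. One more 0.5 mm, then release, retreat and check.

```bash
python3 -m handwheel '[[0,0,0.0005,0,0,0,0.03],[0,0,0,0,0,0,0.03],[0,0,0,0,0,0,0.055],[0,0,0,0,0,0,0.065],[0,0,0,0,0,0,0.085],[0,0,0,0,0,0,0.085],[0,0,0,0,0,0,0.085],[0,0,0,0,0,0,0.085]]' | egrep 'tool|ft|gap'
python3 -m handwheel '[[0,0,-0.01,0,0,0,0.085],[0,0,-0.02,0,0,0,0.085],[0,0,-0.025,0,0,0,0.085],[0,0,-0.03,0,0,0,0.085],[0,0,-0.03,0,0,0,0.085],[0,0,-0.02,0,0,0,0.085],[0,0,-0.01,0,0,0,0.085],[0,0,0,0,0,0,0.085]]' | egrep 'tool|ft|gap'
python3 -m handwheel '[[0,0,0,0,0,0,0.085],[0,0,0,0,0,0,0.085],[0,0,0,0,0,0,0.085]]' | egrep 'time|ft'
python3 - <<'E'
from h import *
p,d=r.snapshot("side"); W=world("side",d)
for z in((160,180),(58,82)):
    for b in blobs(p,W,*z):
        if b[1]<720 and b[2]<500: print(*b)
cv2.imwrite("pics/s3.png",cv2.resize(p[100:380,180:480],None,fx=2,fy=2))
E
```

```text
tool_pos: [660.1, 42.6, 146.6]
ft_force: [0.2, 0.1, 0.1]
finger_gap: 85.0
tool_pos: [661.3, 42.6, 295.8]
ft_force: [0.8, 1.0, 0.8]
finger_gap: 85.0
time: 31.67
ft_force: [0.2, 0.2, -0.1]
[362, 170] 659.9 45.1 169.8 73.0 51.5 -84.7 [17.0, 99.0, 154.0]
[379, 198] 670.9 -67.6 169.8 73.4 51.5 -84.8 [17.0, 101.0, 155.0]
[305, 138] 561.3 370.0 69.6 73.0 56.1 22.7 [17.0, 87.0, 153.0]
[321, 211] 545.1 9.4 69.4 56.8 52.6 79.1 [80.0, 9.0, 164.0]
[270, 218] 403.8 0.4 69.7 74.4 50.9 63.8 [64.0, 121.0, 137.0]
[275, 254] 403.2 -125.2 69.9 70.3 52.1 -9.2 [17.0, 103.0, 156.0]
[325, 262] 520.0 -168.5 69.8 72.4 50.7 -78.5 [64.0, 121.0, 137.0]
[230, 281] 288.5 -190.2 70.0 73.5 49.9 -87.6 [140.0, 120.0, 137.0]
[199, 319] 211.8 -285.7 70.0 71.4 48.7 70.0 [64.0, 131.0, 136.0]
[369, 341] 568.9 -382.7 68.9 54.0 24.5 -29.0 [23.0, 28.0, 121.0]
```

View pics/s3.png

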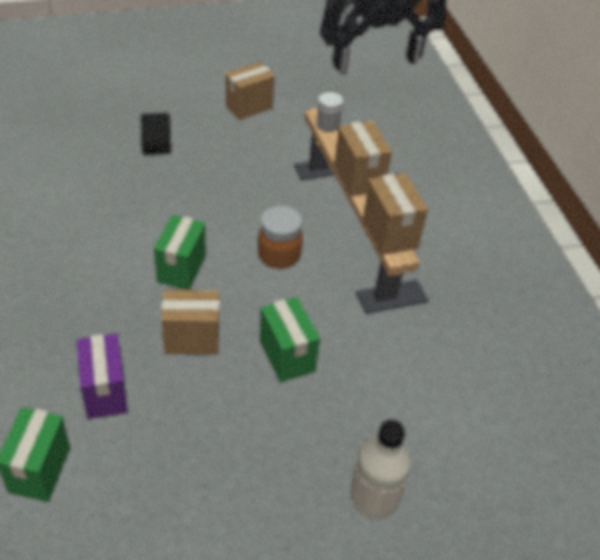

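The crop shows both full cartons upright on the ledge at (362,160) and (395,215). The tin at (330,110) is in place, and both empties stand on the bench at (250,90) and (190,322). The gripper is clear of everything.

```bash
python3 -c "
from bench import r
print(r.hand_in())"
```

```text
the job is handed in; nothing more can be done
None
```

I handed the job in at about 32 s: the two full cartons (about 5.6 N and 6.5 N) stand upright on the ledge beside the tin, the two nearly empty ones (about 1.5 N each) stand on the bench, and the last camera view showed the tin, bottle, jar and block still in place; the hand-in returned no verdict.

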